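# Make up a filter kit and an objective kit at the lens-testing bench

### The arm

A 6-joint arm with a two-finger parallel gripper is mounted at the origin on the work surface. World frame = base frame: x ahead of the robot, y to its left, z up, the work surface at z = 0. Lengths are in m, angles in rad, forces in N, time in s.
With the tool pointing down it reaches from about 0.3 to 0.875 m from the base axis. Payload 6.4 kg.
Tool frame: the origin (TCP) lies on the centre line of the jaws, within the pads' length; the fingertips stand 22 mm ahead of it and the grasp point (between the pads) lies 3 mm ahead of it; z points along the fingers, y is the line along which they close (so a half turn about z gives the same grasp; the last joint's range is limited). The gripper opens to 85 mm and grips with 20 to 120 N. Pads are 22 mm wide; open, the fingers measure 114 mm over their backs; the gripper's body (76 mm by 85 mm) begins 54 mm behind the grasp point. The pads swing forward as they close: fully open they stand 13 mm farther back than shut.
Start: joints at [-1.507, 0.181, 1.607, -0, 1.354, -0.206], TCP at [0.153, -0.554, 0.253] pointing down, gripper open.
Joint ranges: [-2.99, 2.99], [-0.89, 2.07], [0.3, 2.58], [-1.14, 4.28], [0, 2.63], [-3.12, 3.12]. Speed limits (rad/s): [2.57, 2.57, 3.01, 3.14, 3.14, 3.14].

### API

Orientations are given as a unit quaternion [w, x, y, z].
In Python, from bench import ctrl gives the robot as it stands. The module is installed in compiled form; this text tells all that it offers.
- The arm moves only by the tool servo_tool, never from a script. Its argument "commands" is a list of rows, each a list of 3 entries, a list of its own where there are three numbers: the shift along the tool's x, y, z in mm, then the turn about the tool's z in rad, then the finger opening in mm, from 0 to 85.4. In form: [[[dx, dy, dz], turn, jaw], ...]. A call has 1 to 20 rows; each row shifts and turns the commanded pose from where the row before left it, along the tool's axes as they then stand; what a row does not reach is not made up. A row lasts 1/8 s, in which the tool goes at most 62.5 mm and 10.7 degrees, less where a joint would pass 70% of its speed; a pose out of reach is approached as far as the arm can. A call with a gripper value outside its range is refused whole. The fingers move at their own pace and stop on an object; the grip force is fixed at half the most. Time passes only in rows, so rows that do not move let the fingers close. It gives the time, the measured TCP pose, the force, the opening and the grip force at its end, in the units of the state.
- ctrl.get_obs(): the state, without advancing time (a new reading comes with each control period).
- ctrl.camera(name): name is "scene" or "top" or "wrist"; returns a dict with "color" (420x560x3 uint8, red, green, blue), "z_map" (420x560 float32, m along the optical axis (not along the pixel's ray), 0 where there is no reading), "fx", "fy", "cx", "cy" (pixels), "R" (3x3) and "t" (3): a world point X has camera coordinates R X + t. Camera axes: x right, y down, z forward; pixel columns grow to the right and rows downward; lengths in m; the calibration is good to about 2 mm. A picture is of the moment at which its call begins.
- ctrl.hand_in(): hands the job in; it is judged then, once.
The state is a dict: "time_s": time; "q": joint angles; "dq": joint speeds; "joint_efforts": joint torques, N m; "eef_pos": TCP position; "eef_rot": TCP orientation; "wrist_force": force on the tool from outside, world axes, zero at the start; "torque": the same for the moment, N m; "opening": opening from 0.0 (shut) to 1.0 (fully open); "grasp_force": force on a finger pad.
Only numpy, scipy, OpenCV 4.12 (cv2) and the standard library are available. Lean on these libraries where they do the work, as an engineer would, in place of code of your own. Each camera call takes 0.05 s, during which the arm holds its last target. There are 200 camera calls.

### The job

Make up two kits from the stock on the bench. In the long tray, fan the three windowed slides out in one straight overlapping row along the tray: the one-window slide flat on the floor up against the black stop bar, then the two-window slide, then the three-window slide, each leaning on the end of the one before and overlapping it by about a third of its length, like roof shingles. In the two-pocket tray, stand the tall tube upright in the narrow pocket and lay the plain ring flat in the wide pocket; leave the slide without windows and the glass lens where they are.

Things in the scene. Friction and masses are not known exactly. Their poses are not given: they have to be found in the camera images.
- slide_one: Aluminium filter slide, a flat bar 70 long x 32 wide x 8 thick, lying flat on the bench (z = 0), with one round dark window of 24 mm in the middle. Origin: centre of its underside; x along its 70 mm length, y across its width, z up. Either end may lead: it is the same turned by half a turn. Grasp across the 32 mm width. 50 g.
- slide_two: Aluminium filter slide, a flat bar 70 long x 32 wide x 8 thick, lying flat on the bench (z = 0), with two round dark windows of 20 mm side by side along its length. Origin: centre of its underside; x along its 70 mm length, y across its width, z up. Either end may lead: it is the same turned by half a turn. Grasp across the 32 mm width. 50 g.
- slide_three: Aluminium filter slide, a flat bar 70 long x 32 wide x 8 thick, lying flat on the bench (z = 0), with three round dark windows of 16 mm in a row along its length. Origin: centre of its underside; x along its 70 mm length, y across its width, z up. Either end may lead: it is the same turned by half a turn. Grasp across the 32 mm width. 50 g.
- slide_blank: Aluminium filter slide, a flat bar 70 long x 32 wide x 8 thick, lying flat on the bench (z = 0), with no window at all (not wanted: stays where it is). Origin: centre of its underside; x along its 70 mm length, y across its width, z up. Either end may lead: it is the same turned by half a turn. Grasp across the 32 mm width. 50 g.
- tube: Tall black lens tube, a solid upright cylinder of diameter 34, 62 tall, with an aluminium band near its foot and a dark glass end on top. Origin: centre of its underside, z up along its axis. 120 g.
- ring: Plain aluminium spacer ring lying flat, outer diameter 50, bore 32, 22 high. Origin: centre of its underside, z up along its axis. Grasp across its outer diameter. 70 g.
- lens: Low black lens cell of diameter 42, 12 high, with a pale domed glass on top (18 high in all). Not wanted: stays where it is. Origin: centre of its underside.
- fan_tray: Long grey dark-rimmed tray for the slides, fixed, 220 x 100. Origin: centre of underside; x along it towards the stop, z up. Floor z = 4, rims 4 thick, to z = 10. Black stop bar (top z = 20) across the +x end, inner face x = +90; floor to x = -106, y +-46. The row runs from the stop to -x. At 47 mm pitch slides 2, 3 lean 0.17 rad, stop-side end up, far end on the floor (under 35 mm they lie flat).
- pocket_tray: Grey dark-walled tray with two open pockets, fixed, 152 long x 86 wide. Origin: centre of its underside; x along its length, z up. Floor top at z = 4; walls 4 thick, tops at z = 12. Narrow pocket (for the tube): inside x from -72 to -17, centre -44.5. Wide pocket (for the ring): inside x from -13 to +72, centre +29.5. Both 78 wide inside (y +-39).
There are look-alikes about, which are no part of the job. What is shaped like the tube but blue or pink is not meant.

How it is judged:
At the end, for the whole second after the job is handed in: Slide 1 flat, within 17 mm of the stop; slides 2, 3 in order, centres 37-62 mm apart, leaning 0.06-0.35 rad; all within 20 mm of the centre line, aligned to 0.25 rad (2, 3: 0.35). Tube, ring upright to 0.1 rad on the floors of their pockets. All at rest; blank slide, lens moved < 15 mm (x of slide_one in the frame of fan_tray between 0.038 and 0.058 m and y of slide_one in the frame of fan_tray between -0.02 and 0.02 m and angle between the x axis of slide_one and the x axis of fan_tray, either way round below 0.25 rad and angle between slide_one's own z axis and vertical below 0.05 rad and z of slide_one in the frame of fan_tray between 0.001 and 0.009 m and x of slide_two in the frame of fan_tray between -0.03 and 0.022 m and y of slide_two in the frame of fan_tray between -0.02 and 0.02 m and angle between the x axis of each of slide_two, slide_three and the x axis of fan_tray, either way round below 0.35 rad and angle between slide_two's own z axis and vertical between 0.06 and 0.35 rad and z of slide_two in the frame of fan_tray between 0.001 and 0.022 m and x of slide_three in the frame of fan_tray between -0.09 and -0.012 m and y of slide_three in the frame of fan_tray between -0.02 and 0.02 m and angle between slide_three's own z axis and vertical between 0.06 and 0.35 rad and z of slide_three in the frame of fan_tray between 0.001 and 0.022 m and horizontal distance between slide_one and slide_two between 0.037 and 0.062 m and horizontal distance between slide_two and slide_three between 0.037 and 0.062 m and x of tube in the frame of pocket_tray between -0.058 and -0.031 m and y of tube in the frame of pocket_tray between -0.025 and 0.025 m and angle between each of tube, ring's own z axis and vertical below 0.1 rad and z of each of tube, ring in the frame of pocket_tray below 0.009 m and x of ring in the frame of pocket_tray between 0.009 and 0.05 m and y of ring in the frame of pocket_tray between -0.017 and 0.017 m and linear speed of each of slide_one, slide_two, slide_three, tube, ring below 0.02 m/s and distance of each of slide_blank, lens from where it was at the start of the episode below 0.015 m); the robot touches nothing.
It fails at once if the slide without windows is pushed or carried away (more than 15 mm from its start) (distance of slide_blank from where it was at the start of the episode above 0.015 m).
It fails at once if the glass lens is pushed or carried away (more than 15 mm from its start) (distance of lens from where it was at the start of the episode above 0.015 m).
It also fails if it takes over 125 s, if anything falls off the work surface, if the arm or the gripper's body presses on something with over 40 N, if the wrist force passes 120 N, or if a joint passes its speed limit or range.

## Working session

There is one attempt and no reset: what is moved stays moved. The work goes in short steps, Python scripts to look and compute and a tool call to move; the robot and the scene stay as the last step left them, time stands still between calls to the robot, and variables do not carry over. Pictures are saved under pics/ and viewed, at most 14 in all, crops included, and the job is handed in when it is done.

Besides the shell and the picture viewer there is one more tool, called as name([rows], argument=value, ...), one row to a line, values as JSON. servo_tool: Moves the arm, as the interface text tells. Its arguments: {"type":"object","properties":{"commands":{"type":"array"}},"required":["commands"]}

```bash
mkdir -p pics
cat > h.py <<'E'
import numpy as np, cv2
from bench import ctrl
def save(n,f):
    c=ctrl.camera(n); cv2.imwrite(f,c["color"][:,:,::-1]); np.savez(f[:-4]+".npz",**c); return c
def ray(c,u,v,z):
    R=np.array(c["R"]);t=np.array(c["t"]);o=-R.T@t
    d=R.T@np.array([(u-c["cx"])/c["fx"],(v-c["cy"])/c["fy"],1]); return o+d*(z-o[2])/d[2]
def zworld(c):
    z=c["z_map"];v,u=np.mgrid[:z.shape[0],:z.shape[1]]
    P=np.stack([(u-c["cx"])/c["fx"]*z,(v-c["cy"])/c["fy"]*z,z],-1)
    return (P-np.array(c["t"]))@np.array(c["R"])
E
python3 - <<'E'
from h import *
for n in("top","scene"):
    c=save(n,f"pics/{n}0.png")
    print(n,c["fx"],-np.array(c["R"]).T@c["t"])
print(ctrl.get_obs())
E
```

```text
top 533.3899954919232 [ 3.94849568e-01 -4.79702165e-04  1.03218714e+00]
scene 397.12236641828633 [1.01780906 0.32419872 0.51256784]
{'time_s': 0.1, 'q': array([-1.50728542e+00,  1.81478683e-01,  1.60791189e+00,  1.01604077e-05,
        1.35381426e+00, -2.06268520e-01]), 'dq': array([-2.22446226e-03, -2.30229372e-03, -1.19505181e-03, -1.13528743e-03,
        6.33077130e-04, -6.45370856e-05]), 'joint_efforts': array([ 2.85954193e-04, -4.45876122e+01, -3.52238131e+01, -1.70791959e-04,
        4.16766823e-03,  7.26796287e-06]), 'eef_pos': array([ 0.15325519, -0.5537143 ,  0.25246563]), 'eef_rot': array([-8.03685475e-04,  9.90915995e-01,  1.34479894e-01,  6.24365969e-05]), 'wrist_force': array([-0.54807802,  0.76358611,  0.01429587]), 'torque': array([-0.03665839, -0.01714425, -0.0377583 ]), 'grasp_force': 0.0, 'opening': 0.997973889282235}
```

View pics/top0.png

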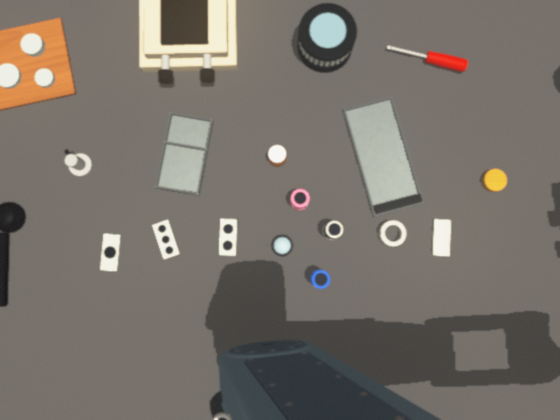

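View pics/scene0.png

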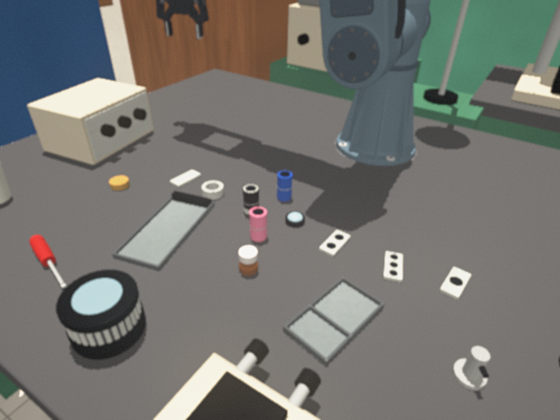

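The top view shows three tube-shaped things: black/white-banded (334,229), pink (300,198) and blue (320,279). The amber jar at (277,155) is a fourth possible mix-up. The tube is the black one at (334,229).

White flat bars, by window count:
- One window: (110,252)
- Three windows: (165,239)
- Two windows: (228,237)
- None: (442,238)

The ring is at (393,233), and the knurled black lens at (327,37) and the lens cell at (282,245) are not wanted. The fan tray is at (382,157) with its stop at the lower end, (397,204). The pocket tray is at (185,153) with the narrow pocket at the top.

Run:
```python
from h import *
c=dict(np.load("pics/top0.npz")); im=c["color"]; 
cv2.imwrite("pics/crop0.png",cv2.resize(im[90:300,80:480],(800,420),interpolation=cv2.INTER_CUBIC)[:,:,::-1])
W=zworld(c); hsv=cv2.cvtColor(im,cv2.COLOR_RGB2HSV)
print("bench z",np.median(W[300:340,100:180,2]))
m=((im.min(2)>150)).astype(np.uint8)*255
cs,_=cv2.findContours(m,cv2.RETR_EXTERNAL,cv2.CHAIN_APPROX_NONE)
def pose(cn,z):
    p=np.array([ray(c,*q[0],z)[:2] for q in cn])*1000
    r=cv2.minAreaRect(p.astype(np.float32)); 
    b=cv2.boxPoints(r); e=max([b[1]-b[0],b[2]-b[1]],key=np.linalg.norm)
    return np.round(r[0],1),np.round(r[1],1),round(np.degrees(np.arctan2(e[1],e[0]))%180,1)
for cn in cs:
    if cv2.contourArea(cn)>60:
        x,y,w,h=cv2.boundingRect(cn)
        if 90<y<300: print((x+w/2,y+h/2),*pose(cn,.008), "hz",np.round(np.percentile(W[y:y+h,x:x+w,2],[5,50,90]),3))
# trays: raised region by depth
for nm,(x0,y0,x1,y1) in dict(fan=(335,90,432,222),pock=(145,105,222,205)).items():
    s=W[y0:y1,x0:x1,2]; print(nm,np.round(np.percentile(s,[5,25,50,75,95]),4))
    g=im[y0:y1,x0:x1].astype(int); 
    mm=((g[...,1]-g[...,0]>4)&(g.sum(2)>200)).astype(np.uint8)*255
    mm=cv2.morphologyEx(mm,cv2.MORPH_OPEN,np.ones((3,3)))
    q,_=cv2.findContours(mm,cv2.RETR_EXTERNAL,cv2.CHAIN_APPROX_NONE)
    for cn in q:
        if cv2.contourArea(cn)>300: print("  floor",cv2.boundingRect(cn+[x0,y0]),*pose(cn+[x0,y0],.004))
for n,(u,v) in dict(tube=(334,229),ring=(393,233),lens=(282,245)).items():
    s=W[v-14:v+15,u-14:u+15]; print(n,np.round(np.sort(s[...,2].ravel())[-30],4)); q=s[s[...,2]>s[...,2].max()*.8]; print(np.round((q.min(0)+q.max(0))/2,4),np.round(np.ptp(q,axis=0),4))
```

```text
bench z -0.0006888344970009325
(282.5, 246.0) [430.2  -5.7] [30.7 28.7] 88.7 hz [0.009 0.015 0.018]
(110.5, 252.5) [425.5 324.6] [33.7 72.1] 174.8 hz [-0.002  0.007  0.009]
(393.5, 233.5) [ 449.2 -219.4] [50.  50.2] 177.6 hz [-0.003  0.008  0.023]
(335.0, 229.0) [ 459.5 -106.4] [32.5 32.8] 133.3 hz [-0.002  0.061  0.064]
(442.0, 238.0) [ 438.6 -312.1] [32.6 71.5] 176.8 hz [0.    0.007 0.009]
(166.0, 239.0) [448. 218.] [72.2 33.8] 18.3 hz [-0.003  0.005  0.009]
(228.0, 237.0) [450.   98.6] [32.7 71.3] 179.1 hz [-0.001  0.007  0.01 ]
(300.5, 198.0) [521.5 -42.5] [33.6 33.9] 160.1 hz [-0.002  0.061  0.063]
(78.0, 164.5) [600.5 388.3] [52.3 43.6] 44.4 hz [-0.003  0.008  0.052]
(181.5, 168.5) [585.1 186.7] [75.4 83. ] 168.6 hz [-0.001  0.003  0.009]
(277.5, 153.5) [ 6.105e+02 -2.000e-01] [35.1 35.7] 178.6 hz [-0.002  0.043  0.046]
(188.5, 132.0) [657.8 172.7] [73.8 51.9] 78.3 hz [-0.     0.004  0.01 ]
(381.5, 153.0) [ 608.3 -203. ] [191.3  89.5] 13.6 hz [-0.003  0.003  0.007]
fan [-0.0034 -0.0011  0.001   0.0036  0.0105]
  floor (354, 116, 62, 87) [ 599.4 -206.5] [172.2  88.5] 13.7
pock [-0.0034 -0.0011  0.001   0.0035  0.0105]
  floor (160, 148, 43, 41) [585.8 187.2] [73.7 80.7] 171.0
tube 0.0639
[ 3.9480e-01 -5.0000e-04  1.0322e+00] [0. 0. 0.]
ring 0.024
[ 3.9480e-01 -5.0000e-04  1.0322e+00] [0. 0. 0.]
lens 0.0178
[ 3.9480e-01 -5.0000e-04  1.0322e+00] [0. 0. 0.]
```

View pics/crop0.png

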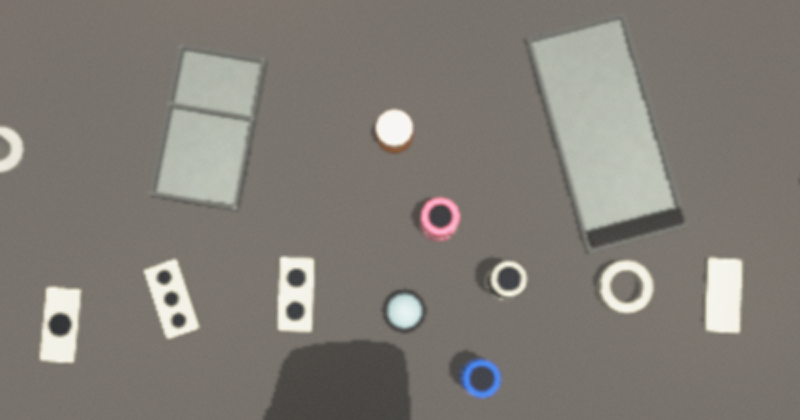

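The crop confirms the choices: the tube is the dark-topped, cream-rimmed one at crop (508,278), beside blue and pink. The one-, three- and two-window slides are at crop x 60, 170 and 296.

```bash
cat > plan.py <<'E'
from h import *; import sys
# usage: plan.py x y z(mm) yaw(deg): first translation (current tool axes), then turn
def plan(x,y,z,yaw):
    o=ctrl.get_obs(); p=np.array(o["eef_pos"])*1000; w,a,b,c=o["eef_rot"]
    from scipy.spatial.transform import Rotation as Ro
    R=Ro.from_quat([a,b,c,w]).as_matrix(); d=R.T@(np.array([x,y,z])-p)
    psi=np.arctan2(R[1,0],R[0,0]); t=psi-np.radians(yaw); t=(t+np.pi/2)%np.pi-np.pi/2
    n=max(1,int(np.ceil(np.linalg.norm(d)/60))); m=max(1,int(np.ceil(abs(t)/.18)))
    print("d",d.round(1),f"= {n} x",(d/n).round(1),"| turn",round(t,3),f"= {m} x {t/m:.3f}","pos",p.round(1),"yaw",round(np.degrees(psi),1),"q6",round(o["q"][5],2),"F",np.round(o["wrist_force"],1),"t",round(o["time_s"],1))
if __name__=="__main__": plan(*map(float,sys.argv[1:5]))
E
python3 plan.py 450 -100 200 13.6
```

```text
d [ 406.9 -358.1   53.2] = 10 x [ 40.7 -35.8   5.3] | turn 0.032 = 1 x 0.032 pos [ 153.3 -553.7  252.5] yaw 15.5 q6 -0.21 F [-0.5  0.8  0. ] t 0.1
```

servo_tool([
  [[40.7,-35.8,5.3],0,60],
  [[40.7,-35.8,5.3],0,60],
  [[40.7,-35.8,5.3],0,60],
  [[40.7,-35.8,5.3],0,60],
  [[40.7,-35.8,5.3],0,60],
  [[40.7,-35.8,5.3],0,60],
  [[40.7,-35.8,5.3],0,60],
  [[40.7,-35.8,5.3],0,60],
  [[40.7,-35.8,5.3],0,60],
  [[40.7,-35.8,5.3],0,60],
  [[11.2,-52,0],0,60],
  [[11.2,-52,0],0,60],
  [[11.2,-52,0],0,60],
  [[11.2,-52,0],0,60],
  [[11.2,-52,0],0,60],
  [[11.2,-52,0],0,60],
  [[11.2,-52,0],0,60],
  [[11.2,-52,0],0,60],
  [[0,0,0],0.18,60],
  [[0,0,0],0.18,60],
])

```text
time_s: 2.6
eef_pos: [0.4249, 0.3249, 0.1997]
eef_rot: [0.0, 0.999, -0.047, -0.001]
wrist_force: [-0.3, -1.0, 0.3]
opening: 0.701
grasp_force: 0.0
```

```bash
python3 plan.py 425.5 324.6 60 -5.2; python3 -c "
from h import *
save('wrist','pics/w1.png')"
```

```text
d [  0.8   0.2 139.7] = 3 x [ 0.3  0.1 46.6] | turn -0.003 = 1 x -0.003 pos [424.9 324.9 199.7] yaw -5.4 q6 2.1 F [-0.3 -1.   0.3] t 2.6
```

View pics/w1.png

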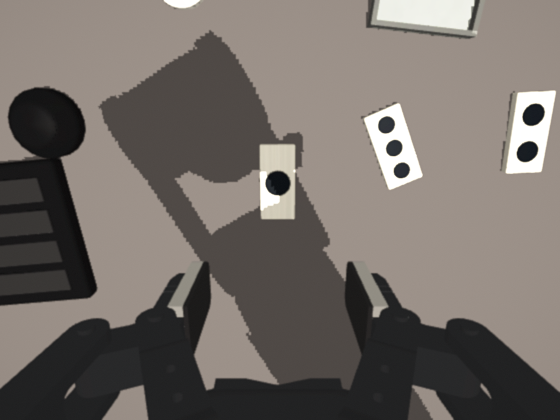

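The wrist view shows the one-window slide at (277,182), centred between the jaws and lined up with them. Next I'll measure the fingertip height from the wrist depth.

Run:
```python
from h import *
c=dict(np.load("pics/w1.npz")); W=zworld(c)*1000
for x0,x1 in((160,212),(345,400)):
    s=W[255:350,x0:x1].reshape(-1,3); s=s[(s[:,2]>120)&(s[:,2]<230)]
    print(len(s),np.round(np.percentile(s,[1,50,99],axis=0),1).tolist())
m=((c["color"].min(2)>120)).astype(np.uint8); m[:130]=0;m[235:]=0;m[:,:255]=0;m[:,310:]=0
q,_=cv2.findContours(m,cv2.RETR_EXTERNAL,cv2.CHAIN_APPROX_NONE); q=max(q,key=cv2.contourArea)
P=np.array([ray(c,*k[0],.008)[:2]*1000 for k in q]).astype(np.float32); print(cv2.minAreaRect(P))
```

```text
2946 [[416.8, 353.5, 183.5], [435.0, 355.4, 207.8], [440.3, 366.8, 229.4]]
3043 [[411.2, 281.1, 183.5], [428.1, 292.6, 208.2], [434.2, 295.8, 229.4]]
((433.7447204589844, 319.5911865234375), (50.486263275146484, 81.58247375488281), 84.61360931396484)
```

servo_tool([
  [[0.8,0,50],0,60],
  [[0,0,50],0,60],
  [[0,0,50],0,60],
  [[0,0,17],0,60],
  [[0,0,9.7],0,60],
  [[0,0,0],0,60],
  [[0,0,0],0,40],
  [[0,0,0],0,20],
  [[0,0,0],0,20],
  [[0,0,0],0,20],
  [[0,0,0],0,20],
  [[0,0,0],0,20],
])

```text
time_s: 4.15
eef_pos: [0.4276, 0.3247, 0.0255]
eef_rot: [-0.001, 0.999, -0.045, 0.001]
wrist_force: [-1.7, -0.9, 7.3]
opening: 0.343
grasp_force: 58.7
```

```bash
python3 plan.py 551.9 -216.7 150 13.6
```

```text
d [ 172.7  527.9 -124.8] = 10 x [ 17.3  52.8 -12.5] | turn -0.327 = 2 x -0.164 pos [427.6 324.7  25.5] yaw -5.1 q6 2.09 F [-1.7 -0.9  7.3] t 4.2
```

servo_tool([
  [[0,0,-10],0,20],
  [[0,0,-55],0,20],
  [[0,0,-55],0,20],
  [[17.65,52.7,0],0,20],
  [[17.65,52.7,0],0,20],
  [[17.65,52.7,0],0,20],
  [[17.65,52.7,0],0,20],
  [[17.65,52.7,0],0,20],
  [[17.65,52.7,0],0,20],
  [[17.65,52.7,0],0,20],
  [[17.65,52.7,0],0,20],
  [[17.65,52.7,0],0,20],
  [[17.65,52.7,0],0,20],
  [[0,0,0],-0.164,20],
  [[0,0,0],-0.163,20],
  [[0,0,0],0,20],
])

```text
time_s: 6.15
eef_pos: [0.5547, -0.2169, 0.1443]
eef_rot: [0.0, 0.993, 0.117, 0.0]
wrist_force: [-0.3, 0.1, -0.4]
opening: 0.344
grasp_force: 59.6
```

```bash
python3 plan.py 555.8 -215.7 32 13.6
python3 - <<'E'
from h import *
c=save('wrist','pics/w2.png'); W=zworld(c)*1000
s=W[200:300,200:350].reshape(-1,3); s=s[s[:,2]>60]; print(np.round(np.percentile(s,[1,50,99],axis=0),1).tolist())
E
```

```text
d [  1.3  -0.9 112.3] = 2 x [ 0.6 -0.5 56.1] | turn -0.002 = 1 x -0.002 pos [ 554.7 -216.9  144.3] yaw 13.5 q6 0.76 F [-0.3  0.1 -0.4] t 6.2
[[543.7, -241.1, 122.7], [566.6, -213.5, 126.0], [591.4, -189.3, 160.6]]
```

View pics/w2.png

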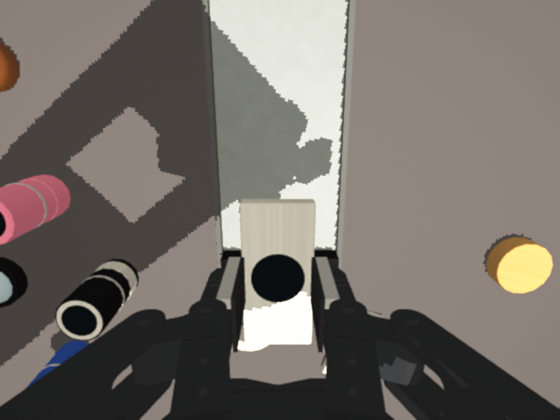

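The wrist view shows the slide held square and centred over the tray: slide centre near column 278, tray centre near column 279. The stop's inner edge is at about row 250.

Run:
```python
from h import *
c=dict(np.load("pics/w2.npz")); u=np.array([-.972,-.235]); o=np.array([600.5,-204.9])
for p,z in(((228,251),.02),((334,249),.02),((228,251),.004),((334,249),.004),((212,100),.010),((349,100),.010),((215,200),.01),((344,200),.01)):
    P=ray(c,*p,z)[:2]*1000-o; print(p,z,P@u,P@np.array([.235,-.972]))
P=[ray(c,a,200,.126)[:2]*1000 for a in(242,314)]; print(P)
```

```text
(228, 251) 0.02 82.02396184375496 -37.00875105748255
(334, 249) 0.02 80.51383198717214 44.014878372584505
(228, 251) 0.004 89.22857837377654 -39.510026527821836
(334, 249) 0.004 87.61939157276049 46.828346613346156
(212, 100) 0.01 -28.27853787452376 -44.65419815279748
(349, 100) 0.01 -28.083278383823213 51.00356782772139
(215, 200) 0.01 44.29153082427796 -46.58528583294452
(344, 200) 0.01 44.48197793865998 51.498550344062835
[array([ 586.23930724, -194.31653217]), array([ 593.17093926, -223.23262929])]
```

servo_tool([
  [[0,1,50],0,20],
  [[0,0,45],0,20],
  [[0,0,12],0,20],
  [[0,0,5],0,20],
  [[0,0,2],0,20],
  [[0,0,0],0,30],
  [[0,0,0],0,50],
  [[0,0,0],0,50],
  [[0,0,0],0,50],
  [[0,0,-20],0,50],
  [[0,0,-60],0,60],
  [[0,0,-40],0,60],
])

```text
time_s: 7.7
eef_pos: [0.5559, -0.2182, 0.1537]
eef_rot: [0.001, 0.993, 0.118, 0.001]
wrist_force: [0.7, -0.1, -0.1]
opening: 0.696
grasp_force: 0.0
```

```bash
python3 plan.py 450 98.6 150 -0.9
python3 - <<'E'
from h import *
c=save('wrist','pics/w3.png'); W=zworld(c)*1000
u=np.array([-.972,-.235]); o=np.array([600.8,-206.5])
m=(c["color"].min(2)>150).astype(np.uint8)
z=W[...,2]; m=((z>9)&(z<17)).astype(np.uint8); 
q,_=cv2.findContours(m,cv2.RETR_EXTERNAL,cv2.CHAIN_APPROX_NONE)
for k in sorted(q,key=cv2.contourArea)[-3:]:
    P=np.array([W[a[0][1],a[0][0],:2]-o for a in k]); P=np.c_[P@u,P@np.array([.235,-.972])].astype(np.float32); print(cv2.contourArea(k),cv2.minAreaRect(P))
E
```

```text
d [ -28.7 -332.8    2.7] = 6 x [ -4.8 -55.5   0.5] | turn 0.253 = 2 x 0.126 pos [ 555.9 -218.2  153.7] yaw 13.6 q6 0.76 F [ 0.7 -0.1 -0.1] t 7.7
800.0 ((118.52982330322266, -223.71397399902344), (21.105093002319336, 41.46611785888672), 76.40361785888672)
2114.0 ((100.41180419921875, 195.1322021484375), (43.77040481567383, 42.88486862182617), 41.706687927246094)
3356.0 ((46.74983215332031, 0.7617111206054688), (70.15963745117188, 32.003135681152344), 0.3131840229034424)
```

View pics/w3.png

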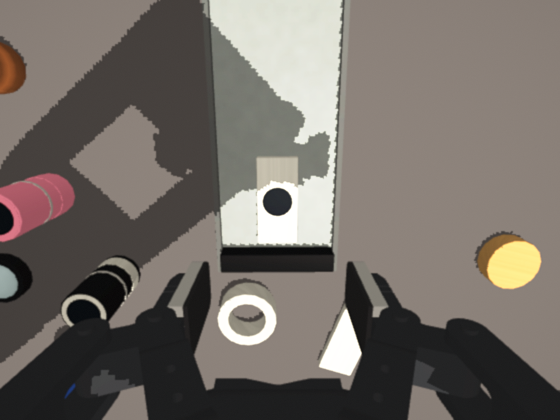

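The wrist view shows slide one flat against the stop with its window at (277,201). Measured in the tray frame it is at x 46.7, y 0.8, turned 0.3°. Slide two is next.

servo_tool([
  [[-4.8,-55.5,0],0,60],
  [[-4.8,-55.5,0],0,60],
  [[-4.8,-55.5,0],0,60],
  [[-4.8,-55.5,0],0,60],
  [[-4.8,-55.5,0],0,60],
  [[-4.7,-55.3,0],0,60],
  [[0,0,0],0.127,60],
  [[0,0,30],0.126,60],
  [[0,0,50],0,60],
  [[0,0,30],0,60],
  [[0,0,12],0,60],
  [[0,0,5],0,60],
  [[0,0,0],0,60],
  [[0,0,0],0,40],
  [[0,0,0],0,20],
  [[0,0,0],0,20],
  [[0,0,0],0,20],
  [[0,0,0],0,20],
  [[0,0,0],0,20],
])

```text
time_s: 10.12
eef_pos: [0.4499, 0.0991, 0.024]
eef_rot: [0.0, 1.0, -0.008, 0.001]
wrist_force: [-1.6, 0.4, 9.2]
opening: 0.348
grasp_force: 58.9
```

```bash
python3 plan.py 601.1 -206.4 146 13.6
```

```text
d [ 156.4  303.  -121.7] = 7 x [ 22.3  43.3 -17.4] | turn -0.254 = 2 x -0.127 pos [449.9  99.1  24. ] yaw -0.9 q6 1.55 F [-1.6  0.4  9.2] t 10.1
```

servo_tool([
  [[0,0,-10],0,20],
  [[0,0,-55],0,20],
  [[0,0,-55],0,20],
  [[26.1,50.5,0],0,20],
  [[26.1,50.5,0],0,20],
  [[26.1,50.5,0],0,20],
  [[26.1,50.5,0],0,20],
  [[26.1,50.5,0],0,20],
  [[26.1,50.5,0],0,20],
  [[0,0,0],-0.127,20],
  [[0,0,0],-0.127,20],
  [[0,0,0],0,20],
])

```text
time_s: 11.62
eef_pos: [0.6005, -0.2065, 0.1429]
eef_rot: [-0.0, 0.993, 0.118, -0.0]
wrist_force: [-0.3, 1.3, -0.3]
opening: 0.349
grasp_force: 59.7
```

```bash
cat > held.py <<'E'
from h import *; import sys
c=save('wrist',sys.argv[1]); W=zworld(c)*1000; p=np.array(ctrl.get_obs()["eef_pos"])*1000
z=W[...,2]-p[2]; im=c["color"]
u=np.array([.972,.235]); d=W[...,:2]-p[:2]; a=d@u; b=d@np.array([.235,-.972])
m=(z>-30)&(z<-14)&(abs(b)<13)&(a>0); 
print("front edge along, z of top",np.percentile(a[m],99).round(1)); 
for lo in(5,12,19,26,32):
    k=m&(a>lo)&(a<lo+3); print(lo,np.median(z[k]).round(1),end=" ; ")
E
python3 plan.py 601.1 -206.4 40 13.6;python3 held.py pics/w4.png
```

```text
d [6.000e-01 1.000e-01 1.029e+02] = 2 x [ 0.3  0.  51.5] | turn -0.001 = 1 x -0.001 pos [ 600.5 -206.5  142.9] yaw 13.5 q6 0.82 F [-0.3  1.3 -0.3] t 11.6
front edge along, z of top 36.4
5 -17.1 ; 12 -17.0 ; 19 -17.0 ; 26 -17.2 ; 32 -17.2 ;
```

servo_tool([
  [[0,0,50],0,20],
  [[0,0,40],0,20],
  [[0,0,10],0,20],
  [[0,0,4.5],0,20],
  [[0,0,0],0,20],
  [[0,0,0],0,30],
  [[0,0,0],0,50],
  [[0,0,0],0,50],
  [[0,0,0],0,50],
  [[0,0,-20],0,50],
  [[0,0,-60],0,60],
  [[0,0,-37],0,60],
])

```text
time_s: 13.18
eef_pos: [0.6019, -0.207, 0.1596]
eef_rot: [0.001, 0.993, 0.119, 0.002]
wrist_force: [0.7, -0.8, 0.4]
opening: 0.701
grasp_force: 0.0
```

```bash
python3 plan.py 448 218 150 18.3
cat > tray.py <<'E'
from h import *; import sys
c=save('wrist',sys.argv[1]); W=zworld(c)*1000
u=np.array([-.972,-.235]); o=np.array([600.8,-206.5]); d=W[...,:2]-o; a=d@u; b=d@np.array([.235,-.972]); z=W[...,2]
m=(z>8.5)&(z<32)&(abs(b)<38)&(a<86)&(a>-106)
for x in range(-100,90,6):
    k=m&(abs(a-x)<2)
    if k.sum()>15: print(x,np.round([np.median(z[k]),*np.percentile(b[k],[2,98])],1))
E
python3 tray.py pics/w5.png
```

```text
d [ -49.4 -449.3    8.1] = 8 x [ -6.2 -56.2   1. ] | turn -0.082 = 1 x -0.082 pos [ 601.9 -207.   159.6] yaw 13.6 q6 0.82 F [ 0.7 -0.8  0.4] t 13.2
-34 [ 11.5 -13.   17.6]
-28 [ 12.5 -13.2  17.7]
-22 [ 13.7 -14.   16.9]
-16 [ 14.6 -14.   17.1]
-10 [ 15.5 -14.   16.4]
-4 [ 16.6 -14.8  16.4]
2 [ 17.5 -14.9  15.7]
8 [ 18.5 -15.   15. ]
14 [ 19.5 -15.7  15.6]
20 [ 20.6 -15.1  15.1]
26 [ 21.2 -15.3  16.3]
32 [ 22.  -13.1  16.6]
38 [ 11.1 -14.8  16.4]
44 [ 11.1 -14.1  15.9]
50 [ 11.  -14.3  16. ]
56 [ 11.  -14.4  16.1]
62 [ 11.  -14.4  16.2]
68 [ 10.9 -14.6  16.3]
74 [ 10.9 -14.7  16.4]
80 [ 10.9 -14.6  16.2]
```

View pics/w5.png

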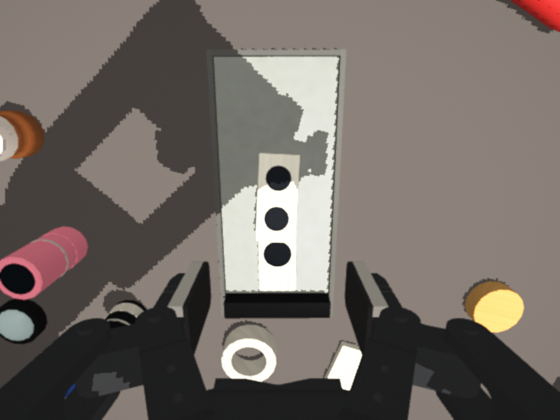

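Slide two leans at 0.17 rad with its windows at (278,178) and (276,218); slide one's window shows at (277,254). Measured centre is x ≈ -0.5, y ≈ 1. Slide three is next.

servo_tool([
  [[-6.2,-56.2,0],0,60],
  [[-6.2,-56.2,0],0,60],
  [[-6.2,-56.2,0],0,60],
  [[-6.2,-56.2,0],0,60],
  [[-6.2,-56.2,0],0,60],
  [[-6.2,-56.2,0],0,60],
  [[-6.2,-56.2,0],0,60],
  [[-6.2,-56.2,0],-0.082,60],
  [[0,0,40],0,60],
  [[0,0,50],0,60],
  [[0,0,30],0,60],
  [[0,0,13.5],0,60],
  [[0,0,0],0,60],
  [[0,0,0],0,40],
  [[0,0,0],0,20],
  [[0,0,0],0,20],
  [[0,0,0],0,20],
  [[0,0,0],0,20],
  [[0,0,0],0,20],
])

```text
time_s: 15.6
eef_pos: [0.448, 0.2192, 0.0235]
eef_rot: [-0.0, 0.987, 0.159, 0.002]
wrist_force: [-1.4, -0.1, 7.0]
opening: 0.349
grasp_force: 59.4
```

```bash
python3 plan.py 646.6 -196 146 13.6
```

```text
d [  58.4  456.6 -122.1] = 8 x [  7.3  57.1 -15.3] | turn 0.083 = 1 x 0.083 pos [448.  219.2  23.5] yaw 18.3 q6 1.47 F [-1.4 -0.1  7. ] t 15.6
```

servo_tool([
  [[0,0,-10],0,20],
  [[0,0,-55],0,20],
  [[0,0,-55],0,20],
  [[7.3,57.1,0],0,20],
  [[7.3,57.1,0],0,20],
  [[7.3,57.1,0],0,20],
  [[7.3,57.1,0],0,20],
  [[7.3,57.1,0],0,20],
  [[7.3,57.1,0],0,20],
  [[7.3,57.1,0],0,20],
  [[7.3,57.1,0],0,20],
  [[0,0,0],0.083,20],
  [[0,0,0],0,20],
])

```text
time_s: 17.23
eef_pos: [0.6455, -0.197, 0.1421]
eef_rot: [-0.0, 0.993, 0.118, 0.0]
wrist_force: [-1.0, 0.6, 0.3]
opening: 0.346
grasp_force: 59.6
```

```bash
python3 plan.py 646.6 -196 42 13.6;python3 held.py pics/w6.png
```

```text
d [  1.3  -0.7 100.1] = 2 x [ 0.6 -0.4 50.1] | turn -0.001 = 1 x -0.001 pos [ 645.5 -197.   142.1] yaw 13.5 q6 0.86 F [-1.   0.6  0.3] t 17.2
front edge along, z of top 36.2
5 -16.6 ; 12 -16.7 ; 19 -16.6 ; 26 -16.6 ; 32 -16.6 ;
```

servo_tool([
  [[1,-0.5,50],0,20],
  [[0,0,36],0,20],
  [[0,0,10],0,20],
  [[0,0,4.5],0,20],
  [[0,0,0],0,20],
  [[0,0,0],0,30],
  [[0,0,0],0,50],
  [[0,0,0],0,50],
  [[0,0,0],0,50],
  [[0,0,-20],0,50],
  [[0,0,-60],0,60],
  [[0,0,-37],0,85],
])

```text
time_s: 18.77
eef_pos: [0.6477, -0.1963, 0.1628]
eef_rot: [0.001, 0.993, 0.118, 0.002]
wrist_force: [0.2, -0.2, 0.1]
opening: 0.894
grasp_force: 0.0
```

```bash
python3 plan.py 456 -101 150 13.6; python3 tray.py pics/w7.png
```

```text
d [-164.1 -137.7   11.8] = 4 x [-41.  -34.4   2.9] | turn -0.001 = 1 x -0.001 pos [ 647.7 -196.3  162.8] yaw 13.6 q6 0.86 F [ 0.2 -0.2  0.1] t 18.8
-82 [ 11.2 -14.5  16. ]
-76 [ 12.4 -14.5  16. ]
-70 [ 13.5 -14.5  16. ]
-64 [ 14.4 -13.9  16.1]
-58 [ 15.4 -14.   16.1]
-52 [ 16.5 -14.7  16.1]
-46 [ 17.6 -14.7  16.1]
-40 [ 18.6 -14.1  16.2]
-34 [ 19.6 -14.9  17.4]
-28 [ 20.6 -14.2  17.5]
-22 [ 21.7 -14.3  16.5]
-16 [ 22.5 -14.3  15.6]
-10 [ 15.5 -14.7  16.9]
-4 [ 16.4 -14.7  16.1]
2 [ 17.6 -14.8  16.1]
8 [ 18.6 -14.8  15.6]
14 [ 19.6 -15.7  15.3]
20 [ 20.5 -15.3  15.4]
26 [ 21.5 -15.4  14.6]
32 [ 21.9 -11.7  16. ]
38 [ 11.2 -14.9  16.1]
44 [ 11.1 -14.9  16.2]
50 [ 11.1 -14.3  16.2]
56 [ 11.  -14.3  16.3]
62 [ 11.1 -13.7  16.4]
68 [ 11. -14.  16.]
74 [ 11.  -14.5  16.6]
80 [ 10.9 -14.4  15.8]
```

View pics/w7.png

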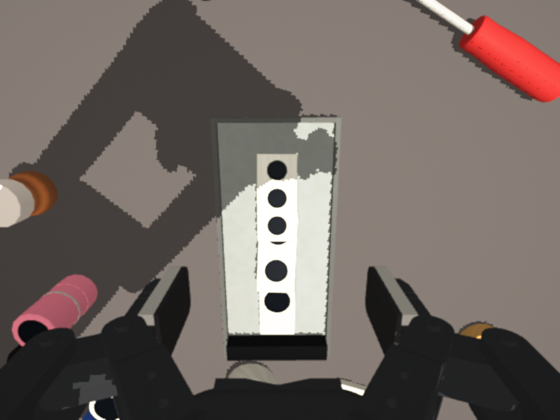

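The fan is finished: slide three's windows are at (277,170/198/225), straight along the tray, leaning 0.17 rad at x ≈ -48. Now the tube: move above it and measure.

servo_tool([
  [[-41,-34.4,0],0,75],
  [[-41,-34.4,0],0,75],
  [[-41,-34.4,0],0,75],
  [[-41.1,-34.5,0],0,75],
  [[0,0,0],0,75],
])

```text
time_s: 19.45
eef_pos: [0.4511, -0.0981, 0.1579]
eef_rot: [-0.001, 0.993, 0.119, -0.001]
wrist_force: [0.9, -0.4, 0.5]
opening: 0.878
grasp_force: 0.0
```

```bash
cat > top.py <<'E'
from h import *; import sys
c=save('wrist',sys.argv[1]); W=zworld(c)*1000; zl,zh=map(float,sys.argv[2:4])
z=W[...,2]; m=((z>zl)&(z<zh)).astype(np.uint8)
q,_=cv2.findContours(m,cv2.RETR_EXTERNAL,cv2.CHAIN_APPROX_NONE)
for k in q:
    if cv2.contourArea(k)>300:
        P=np.array([W[a[0][1],a[0][0],:2] for a in k],np.float32); print(cv2.boundingRect(k),np.round(cv2.minEnclosingCircle(P)[0],1),round(cv2.minEnclosingCircle(P)[1],1),np.round(cv2.minAreaRect(P)[0],1))
E
python3 top.py pics/w8.png 58 68; python3 plan.py 456 -101 42 13.6
```

```text
(196, 295, 47, 42) [368.4 -73.8] 17.2 [368.7 -74. ]
(260, 186, 51, 49) [ 458.  -101.3] 17.0 [ 458.  -101.3]
(182, 66, 57, 60) [516.7 -40.7] 16.9 [516.7 -40.8]
d [  1.7   1.7 117. ] = 2 x [ 0.8  0.8 58.5] | turn -0.0 = 1 x -0.000 pos [453.8 -99.7 159. ] yaw 13.6 q6 0.86 F [ 0.7  0.4 -0.2] t 19.5
```

View pics/w8.png

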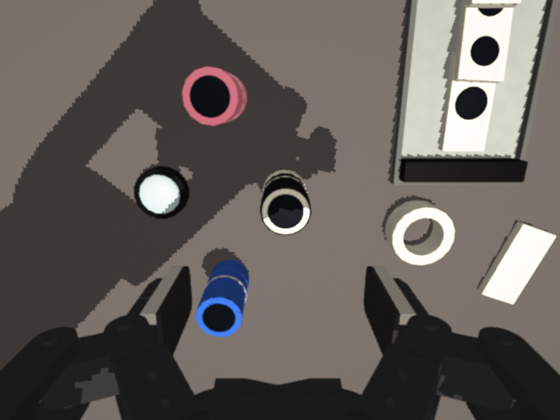

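The tube is at (285,210), black with a metal rim. Depth puts it at (458,-101.3) with radius 17. I'll descend partway and recheck.

servo_tool([
  [[3,1.5,40],0,75],
  [[0,0,0],0,75],
  [[0,0,0],0,75],
])

```text
time_s: 19.88
eef_pos: [0.459, -0.1017, 0.1192]
eef_rot: [0.0, 0.993, 0.118, 0.0]
wrist_force: [0.6, 1.0, 0.9]
opening: 0.876
grasp_force: 0.0
```

```bash
python3 plan.py 458 -101.3 42 13.6
```

```text
d [-1.  -0.7 77.2] = 2 x [-0.5 -0.4 38.6] | turn -0.001 = 1 x -0.001 pos [ 459.  -101.7  119.2] yaw 13.6 q6 0.86 F [0.6 1.  0.9] t 19.9
```

servo_tool([
  [[-1,-0.7,40],0,75],
  [[0,0,27],0,75],
  [[0,0,10],0,75],
  [[0,0,0],0,60],
  [[0,0,0],0,40],
  [[0,0,0],0,20],
  [[0,0,0],0,20],
  [[0,0,0],0,20],
  [[0,0,0],0,20],
  [[0,0,0],0,20],
  [[0,0,-15],0,20],
  [[0,0,-50],0,20],
  [[0,0,-50],0,20],
  [[0,0,0],0,20],
])

```text
time_s: 21.62
eef_pos: [0.4597, -0.102, 0.1614]
eef_rot: [0.003, 0.993, 0.118, 0.004]
wrist_force: [0.2, -0.1, -1.1]
opening: 0.38
grasp_force: 59.9
```

```bash
python3 plan.py 658.5 173.2 155 13.6
python3 - <<'E'
from h import *
c=dict(np.load("pics/top0.npz")); W=zworld(c)*1000
s=W[:120,120:260].reshape(-1,3)
for h in(20,40,60,80,100,120): 
    k=s[(s[:,2]>h)&(s[:,2]<400)]; print(h,len(k),k[:,0].min() if len(k) else "",k[:,1].min() if len(k) else "",k[:,2].max() if len(k) else "")
E
```

```text
d [ 257.8 -220.8    6.9] = 6 x [ 43.  -36.8   1.2] | turn -0.0 = 1 x -0.000 pos [ 459.7 -102.   161.4] yaw 13.6 q6 0.86 F [ 0.2 -0.1 -1.1] t 21.6
20 6979 745.8309236074558 74.05816364686788 74.44640437056982
40 5300 746.2430973842803 88.92264944147479 74.44640437056982
60 2215 751.5403090003293 92.23068762800237 74.44640437056982
80 0   
100 0   
120 0
```

servo_tool([
  [[43,-36.8,0],0,20],
  [[43,-36.8,0],0,20],
  [[43,-36.8,0],0,20],
  [[43,-36.8,0],0,20],
  [[43,-36.8,0],0,20],
  [[43,-36.8,0],0,20],
  [[0,0,0],0,20],
  [[0,0,0],0,20],
])

```text
time_s: 22.62
eef_pos: [0.6547, 0.1744, 0.1549]
eef_rot: [0.0, 0.993, 0.118, -0.001]
wrist_force: [-1.1, -0.6, -1.6]
opening: 0.38
grasp_force: 60.0
```

```bash
python3 plan.py 658.5 173.2 52 13.6; python3 top.py pics/w9.png 165 190;  python3 - <<'E'
from h import *
W=zworld(dict(np.load("pics/w9.npz")))*1000
k=(abs(W[...,0]-658)<30)&(abs(W[...,1]-173)<30)&(W[...,2]>95); print(np.percentile(W[k][:,2],[1,50,99]))
E
```

```text
d [  3.7   2.1 102.9] = 2 x [ 1.9  1.1 51.4] | turn 0.0 = 1 x 0.000 pos [654.7 174.4 154.9] yaw 13.6 q6 1.42 F [-1.1 -0.6 -1.6] t 22.6
(99, 274, 357, 126) [655.8 174.7] 52.4 [654.8 174.2]
[120.63542589 179.72860589 222.7407408 ]
```

View pics/w9.png

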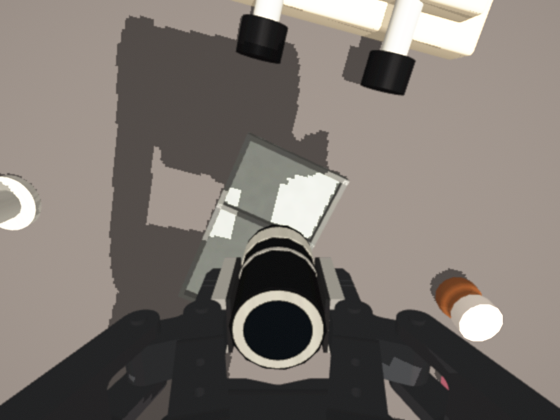

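The wrist view shows the tube held upright with its rim at (277,326). The pocket tray is below it, with the narrow pocket at about (285,185).

Run:
```python
from h import *
c=dict(np.load("pics/w9.npz"));W=zworld(c)*1000
print(W[318:330:3,255:300:8,2].round(1).tolist())
m=np.zeros((420,560),bool);m[285:370,225:330]=1
k=m&(abs(W[...,2]-W[322,277,2])<2); P=W[k]; print(len(P),(P.min(0)+P.max(0))/2,np.ptp(P,axis=0))
for p in((251,135),(346,181),(313,243),(222,200)): print(p,ray(c,*p,.012)[:2]*1000)
```

```text
[[173.6, 173.5, 174.6, 173.6, 173.7, 173.8], [173.8, 173.0, 173.3, 173.9, 173.4, 174.8], [173.4, 172.2, 173.3, 174.3, 174.8, 174.3], [174.2, 173.7, 172.8, 173.5, 173.0, 174.5]]
6541 [654.59495277 174.16124327 172.87677366] [35.34583609 38.30722906  3.99839812]
(251, 135) [698.86251618 205.39046203]
(346, 181) [682.00327922 126.60203641]
(313, 243) [625.99020924 137.63339869]
(222, 200) [644.419937   216.84605276]
```

servo_tool([
  [[4.8,2.8,30],0,20],
  [[0,0,45],0,20],
  [[0,0,20],0,20],
  [[0,0,8],0,20],
  [[0,0,0],0,20],
  [[0,0,3.5],0,20],
  [[0,0,0],0,20],
])

```text
time_s: 23.55
eef_pos: [0.6616, 0.1731, 0.0506]
eef_rot: [0.0, 0.993, 0.118, 0.001]
wrist_force: [0.3, 0.1, -1.2]
opening: 0.379
grasp_force: 60.0
```

```bash
python3 plan.py 660 172.8 47.5 13.6
```

```text
d [-1.7 -0.1  3.1] = 1 x [-1.7 -0.1  3.1] | turn -0.0 = 1 x -0.000 pos [661.6 173.1  50.6] yaw 13.6 q6 1.42 F [ 0.3  0.1 -1.2] t 23.6
```

servo_tool([
  [[-1,0,2],0,20],
  [[0,0,1],0,20],
  [[0,0,0],0,20],
])

```text
time_s: 23.92
eef_pos: [0.6601, 0.1728, 0.0467]
eef_rot: [-0.0, 0.993, 0.118, 0.0]
wrist_force: [0.1, -0.3, 0.0]
opening: 0.384
grasp_force: 60.3
```

servo_tool([
  [[0,0,0],0,40],
  [[0,0,0],0,60],
  [[0,0,0],0,75],
  [[0,0,0],0,75],
  [[0,0,-20],0,75],
  [[0,0,-50],0,75],
  [[0,0,-50],0,75],
  [[0,0,0],0,75],
  [[0,0,0],0,75],
])

```text
time_s: 25.05
eef_pos: [0.6601, 0.1727, 0.1676]
eef_rot: [0.0, 0.993, 0.118, 0.001]
wrist_force: [-0.2, 0.5, -0.8]
opening: 0.882
grasp_force: 0.0
```

```bash
python3 top.py pics/w10.png 58 75;python3 plan.py 448.5 -216.4 160 13.6
```

```text
(253, 191, 50, 49) [660.2 172.7] 16.9 [660.3 172.7]
d [-296.3  328.8    6.4] = 8 x [-37.   41.1   0.8] | turn -0.001 = 1 x -0.001 pos [659.4 172.7 166.1] yaw 13.6 q6 1.42 F [-0.7  0.6 -0.7] t 25.1
```

servo_tool([
  [[-37,41.1,0],0,75],
  [[-37,41.1,0],0,75],
  [[-37,41.1,0],0,75],
  [[-37,41.1,0],0,75],
  [[-37,41.1,0],0,75],
  [[-37,41.1,0],0,75],
  [[-37,41.1,0],0,75],
  [[-37,41.1,0],0,75],
  [[0,0,0],0,75],
  [[0,0,0],0,75],
])

```text
time_s: 26.35
eef_pos: [0.4489, -0.2157, 0.1655]
eef_rot: [-0.001, 0.993, 0.118, -0.001]
wrist_force: [0.5, 0.8, -0.3]
opening: 0.877
grasp_force: 0.0
```

```bash
python3 top.py pics/w11.png 17 28;python3 plan.py 448.5 -216.4 34 13.6
```

```text
(249, 166, 63, 61) [ 450.9 -217.1] 25.0 [ 451.1 -216.8]
(253, 120, 123, 22) [ 507.1 -229.6] 46.3 [ 507.1 -229.6]
(59, 28, 28, 52) [516.8 -42.7] 17.0 [517.3 -50.4]
(293, 0, 48, 39) [ 580.3 -211.1] 18.9 [ 580.4 -211.1]
d [ -0.9   1.2 131.7] = 3 x [-0.3  0.4 43.9] | turn -0.0 = 1 x -0.000 pos [ 449.3 -215.3  165.7] yaw 13.6 q6 0.65 F [ 1.  -0.3 -0. ] t 26.4
```

servo_tool([
  [[1.2,2,50],0,75],
  [[0,0,50],0,75],
  [[0,0,20],0,75],
  [[0,0,11],0,75],
  [[0,0,0],0,75],
  [[0,0,0],0,60],
  [[0,0,0],0,40],
  [[0,0,0],0,40],
  [[0,0,0],0,40],
  [[0,0,0],0,40],
  [[0,0,0],0,40],
])

```text
time_s: 27.78
eef_pos: [0.452, -0.2185, 0.0373]
eef_rot: [0.001, 0.993, 0.118, 0.001]
wrist_force: [-2.1, 2.5, 7.5]
opening: 0.54
grasp_force: 60.1
```

```bash
python3 plan.py 586.5 187 150 13.6
```

```text
d [ 226.  -362.4 -112.9] = 8 x [ 28.3 -45.3 -14.1] | turn -0.001 = 1 x -0.001 pos [ 452.  -218.5   37.3] yaw 13.6 q6 0.65 F [-2.1  2.5  7.5] t 27.8
```

servo_tool([
  [[0,0,-15],0,40],
  [[0,0,-50],0,40],
  [[0,0,-55],0,40],
  [[28.3,-45.3,0],0,40],
  [[28.3,-45.3,0],0,40],
  [[28.3,-45.3,0],0,40],
  [[28.3,-45.3,0],0,40],
  [[28.3,-45.3,0],0,40],
  [[28.3,-45.3,0],0,40],
  [[28.3,-45.3,0],0,40],
  [[28.3,-45.3,0],0,40],
  [[0,0,0],0,40],
  [[0,0,0],0,40],
])

```text
time_s: 29.4
eef_pos: [0.586, 0.1873, 0.1562]
eef_rot: [0.0, 0.993, 0.118, 0.0]
wrist_force: [-0.1, -0.5, -0.2]
opening: 0.535
grasp_force: 61.9
```

```bash
python3 plan.py 587 187.3 42 13.6
python3 - <<'E'
from h import *
c=save('wrist','pics/w12.png'); W=zworld(c)*1000; p=np.array(ctrl.get_obs()["eef_pos"])*1000
d=W-p; r=np.hypot(d[...,0],d[...,1]); k=(r<25)&(r>15)&(d[...,2]<-5)&(d[...,2]>-45)
print(np.percentile(d[k][:,2],[5,25,50,75,95]).round(1)); P=d[k&(d[...,2]>np.median(d[k][:,2])-3)]; print(P.min(0),P.max(0))
E
```

```text
d [  1.    0.2 114.2] = 2 x [ 0.5  0.1 57.1] | turn 0.0 = 1 x 0.000 pos [586.  187.3 156.2] yaw 13.6 q6 1.45 F [-0.1 -0.5 -0.2] t 29.4
[-33.3 -22.3 -16.9 -16.2 -15.1]
[-24.91327517 -24.45072482 -19.87308224] [24.23761186 24.84210347 -5.01651206]
```

View pics/w12.png

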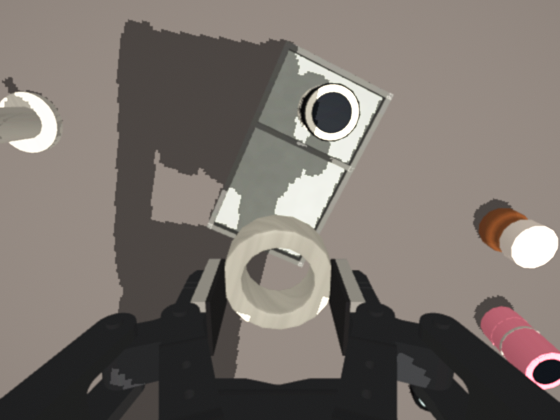

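The ring is held level at (277,272). The tube stands upright in the narrow pocket at (331,111), and the wide pocket lies below the ring. Lowering now.

servo_tool([
  [[1,0,50],0,40],
  [[0,0,40],0,40],
  [[0,0,15],0,40],
  [[0,0,6],0,40],
  [[0,0,0],0,40],
  [[0,0,2],0,40],
  [[0,0,0],0,40],
])

```text
time_s: 30.32
eef_pos: [0.5878, 0.1878, 0.0436]
eef_rot: [-0.0, 0.993, 0.118, 0.001]
wrist_force: [0.1, -0.8, -1.0]
opening: 0.54
grasp_force: 61.9
```

servo_tool([
  [[0,0,1],0,40],
  [[0,0,0],0,50],
  [[0,0,0],0,65],
  [[0,0,0],0,65],
  [[0,0,0],0,65],
  [[0,0,-20],0,65],
  [[0,0,-50],0,65],
  [[0,0,-50],0,65],
  [[-30,30,-20],0,65],
  [[-30,30,0],0,65],
  [[-50,20,0],0,65],
  [[-50,20,0],0,65],
  [[-50,0,0],0,65],
  [[0,0,0],0,65],
  [[0,0,0],0,65],
])

```text
time_s: 32.2
eef_pos: [0.4077, 0.0409, 0.1832]
eef_rot: [0.001, 0.993, 0.118, 0.002]
wrist_force: [0.1, 0.0, 0.3]
opening: 0.762
grasp_force: 0.0
```

Run:
```python
from h import *
c=save('top','pics/top1.png'); W=zworld(c)*1000
u=np.array([-.982,.188]);v=np.array([.188,.982]); o=np.array([585.8,187.4])-29.5*u
d=W[...,:2]-o; a=d@u;b=d@v;z=W[...,2]
for n,l,h,q in(("tube",55,75,None),("ring",20,32,None)):
    k=(abs(a)<76)&(abs(b)<43)&(z>l)&(z<h)&((a<-17)if n=="tube" else (a>-10)); print(n,k.sum(),[((x[k].min()+x[k].max())/2).round(1) for x in(a,b)],np.median(z[k]).round(1))
o=ctrl.get_obs(); print(o["time_s"],o["eef_pos"])
```

```text
tube 278 [np.float64(-44.6), np.float64(-1.6)] 65.0
ring 319 [np.float64(31.3), np.float64(-0.8)] 24.8
32.25 [0.40796412 0.04103377 0.18301731]
```

View pics/top1.png

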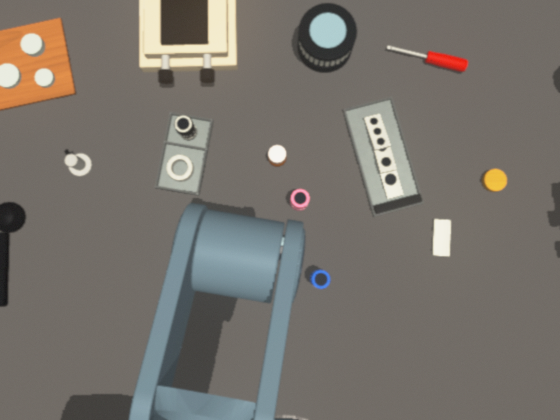

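The top view shows the tube at (185,125), the ring at (180,168), the fan in order at (382,155) and the blank slide still at (442,238). All of it measures inside the limits, so I'm handing in.

```bash
python3 -c "
from bench import ctrl
print(ctrl.hand_in())"
```

```text
the job is handed in; nothing more can be done
None
```

Both kits are made up and handed in at about 32 s: the three slides are fanned in order against the stop, and the tube and ring stand in their pockets. All five measured within the limits and the blank slide did not move. The arm hid the lens in the last picture, though it was never worked near; hand-in returned no verdict.

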